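# Coarse then fine setting of an indexing head

## Task

Set the indexing head to the red dot: first push the coarse outer ring round by its orange pin until the red dot lies between the two white prongs of its fork, without turning the fine inner knob against the ring; only then push the fine inner knob round on the ring by its blue pin until the yellow needle points at the red dot. At the end the dot must still lie between the prongs, and the bottle, jars and sleeve round the head must stay where they stand.

Things in the scene. Friction and masses are not known exactly. Their poses are not given: they have to be found in the camera images.
- head_axis (a point): Point on the upright common axis of both knobs, 60 mm above the bench, level with the top of the coarse ring. Its axes are the head's: z up, x towards the middle of the graduated sector. The head's round grey flange (192 mm diameter, top 38 mm above the bench) is bolted down. A tall press stands between robot and head, to the right: lean the wrist to the left (tilted tool) to keep the arm clear.
- coarse (a joint): Turn of the coarse knob, a knurled black ring (116 mm diameter, top 60 mm above the bench): rad, positive counter-clockwise from above, stops at -1.5 and 1.5. At 0 its fork points along the head's +x and its pin stands at -x. The ring carries fork, needle and fine knob round with it. Friction about 0.15 N m (3 N at the pin); stays where left.
- coarse_pin (a point): Middle of the upright orange pin on the coarse ring, 50 mm from the axis, opposite the fork: 12 mm in diameter, from 60 to 86 mm above the bench, with a 2 mm high collar of 18 mm diameter at its foot. To be pushed sideways with closed fingertips.
- fine (a joint): Turn of the fine knob against the ring that carries it: aluminium disc (54 mm diameter, 86 to 98 mm above the bench) on a 26 mm stem in the ring's middle. Rad, positive counter-clockwise from above, stops at -3.1 and 3.1; at 0 its pin is on the same side as the ring's pin. Turns the needle on the ring the same way by 0.12 rad per rad. Friction 0.03 N m; stays where left. Starts at -2.7 to -2.3.
- fine_pin (a point): Middle of the upright blue pin on the fine knob, 20 mm from the axis: 10 mm in diameter, from 98 to 120 mm above the bench. To be pushed sideways with closed fingertips (1.5 N).
- fork_mid (a point): Point midway between the two white prongs of the fork that stick out from the ring over the flange, 82 mm from the axis; the gap between the prongs is 21 mm. Its x axis points outward from the axis, y across the gap. 50 mm above the bench.
- needle_tip (a point): Outer tip of the yellow needle, 3 mm wide, which sticks out of the ring, 71 mm from the axis; its x axis points outward along the needle. Starts 16 to 19 degrees clockwise of the fork's middle.
- red_dot (a point): Centre of a red dot of 7 mm diameter on a small white disc on the flange, 72 to 89 mm from the axis, at one side or the other of the middle of the graduated sector (about 45 degrees): the mark to set to.
- black_dot (a point): Centre of a like black dot at the other side of the sector: an old setting, not to be used.
- bottle_mid (a point): Centre of an upright white oil bottle with a red nozzle, 49 mm in diameter, 152 mm high, loose near the head; leave it alone.
- jar_white_mid (a point): Centre of a low brown jar with a white cap, 40 mm in diameter, 58 mm high, loose near the head; leave it alone.
- jar_slim_mid (a point): Centre of a slim brown jar with a white cap, 34 mm in diameter, 68 mm high, loose near the head; leave it alone.
- sleeve_mid (a point): Centre of an upright dark steel adapter sleeve, 35 mm in diameter, 64 mm high, loose near the head; leave it alone.

How it is judged:
By the outcome, as a careful person would: the job done as asked, in the order asked, and still so for the second after the job is handed in, with the robot touching nothing.
It also fails if it takes over 48 s, if anything falls off the work surface, if the arm or the gripper's body presses on something with over 40 N, if the wrist force passes 120 N, or if a joint passes its speed limit or range.

## Robot

A 6-joint arm with a two-finger parallel gripper is mounted at the origin on a cart in front of the work surface, level with it; the furniture and walls round the work are solid. World frame = base frame: x ahead of the robot, y to its left, z up, the work surface at z = 0. Lengths are in mm, angles in rad, forces in N, time in s.
With the tool pointing down it reaches from about 425 to 950 mm from the base axis. Payload 3.5 kg.
Tool frame: the origin (TCP) lies at the very end of the fingers, on their centre line; the grasp point (between the pads) lies 19 mm behind it; z points along the fingers, y is the line along which they close (so a half turn about z gives the same grasp; the last joint's range is limited). The gripper opens to 85 mm and grips with 20 to 120 N. Pads are 22 mm wide; open, the fingers measure 114 mm over their backs; the gripper's body (76 mm by 85 mm) begins 54 mm behind the grasp point. The pads swing forward as they close: fully open they stand 13 mm farther back than shut.
Start: joints at [0.996, 0.286, 1.577, -0, 1.279, -0.15], TCP at [278.157, 615.008, 231.325] pointing down, gripper open.
Joint ranges: [-2.77, 2.77], [-0.9, 2.22], [0.21, 2.48], [-1.53, 4.67], [0.24, 2.81], [-2.84, 2.84]. Speed limits (rad/s): [2.79, 2.79, 3.14, 3.14, 3.14, 3.14].

## Interface

Orientations are given as a 3x3 rotation matrix whose columns are the frame's x, y, z axes.
In Python, from station import * gives the robot as it stands.
- The arm moves only by the tool drive_tool, never from a script. Its argument "series" is text: rows parted by semicolons, each of 7 numbers parted by spaces: the opening, from -1 (shut) to 1 (fully open), then the shift along the tool's x, y, z in mm, then the turn, a rotation vector about the tool's x, y, z in degrees. A call has 1 to 20 rows; each row shifts and turns the commanded pose from where the row before left it, along the tool's axes as they then stand; what a row does not reach is not made up. A row lasts 1/8 s, in which the tool goes at most 62.5 mm and 10.7 degrees, less where a joint would pass 70% of its speed; a pose out of reach is approached as far as the arm can. A call with a gripper value outside its range is refused whole. The fingers move at their own pace and stop on an object; "squeeze" is the grip in N (left out, the last holds). Time passes only in rows, so rows that do not move let the fingers close. It gives the time, the measured TCP pose, the force, the opening and the grip force at its end, in the units of the state.
- sense(): the state, without advancing time (a new reading comes with each control period).
- grab_frame(name): name is "scene" or "top"; returns the picture (384x512x3 uint8, blue, green, red); there is no depth.
- camera_params(name): a dict with "mtx" (3x3 intrinsics, pixels), "rvec" (rotation vector, rad) and "tvec" (3), from world to camera coordinates, as OpenCV has them. Camera axes: x right, y down, z forward; pixel columns grow to the right and rows downward; lengths in mm; the calibration is good to about 2 mm. A picture is of the moment at which its call begins. camera_params takes no time and is no camera call.
- finish_job(): hands the job in; it is judged then, once.
The state is a dict: "time_s": time; "q": joint angles; "joint_vel": joint speeds; "joint_efforts": joint torques, N m; "eef_pos": TCP position; "tool_rot": TCP orientation; "force": force on the tool from outside, world axes, zero at the start; "torque": the same for the moment, N m; "width": finger opening in mm; "gripper_force": force on a finger pad.
Only numpy, scipy, OpenCV 4.12 (cv2) and the standard library are available. Lean on these libraries where they do the work, as an engineer would, in place of code of your own. Each camera call takes 0.05 s, during which the arm holds its last target. There are 200 camera calls.

## Working session

There is one attempt and no reset: what is moved stays moved. The work goes in short steps, Python scripts to look and compute and a tool call to move; the robot and the scene stay as the last step left them, time stands still between calls to the robot, and variables do not carry over. Pictures are saved under pics/ and viewed, at most 10 in all, crops included, and the job is handed in when it is done.

Besides the shell and the picture viewer there is one more tool, called as name(argument=value, ...) on one line, values as JSON. drive_tool: Moves the arm, as the interface text tells. Its arguments: {"type":"object","properties":{"series":{"type":"string"},"squeeze":{"type":"number"}},"required":["series"]}

```bash
mkdir -p pics; ls
python3 - <<'E'
from station import *
import cv2
for n in("scene","top"):
    cv2.imwrite(f"pics/{n}0.png",cv2.resize(grab_frame(n),(800,600),interpolation=cv2.INTER_CUBIC))
    p=camera_params(n);R=cv2.Rodrigues(p["rvec"])[0];print(n,p["mtx"].round(1).tolist(),(-R.T@p["tvec"].ravel()).round(0),R[2].round(2))
s=sense();print(s["tool_rot"],s["eef_pos"],s["width"],s["time_s"])
E
```

```text
pics
scene [[434.7, 0.0, 256.2], [0.0, 434.7, 188.7], [0.0, 0.0, 1.0]] [118. 313. 842.] [ 0.48 -0.02 -0.88]
top [[351.0, 0.0, 252.7], [0.0, 351.0, 192.8], [0.0, 0.0, 1.0]] [434. 275. 930.] [ 0.09  0.02 -1.  ]
[[-9.11127157e-01  4.12123680e-01 -1.17312429e-03]
 [ 4.12125233e-01  9.11125349e-01 -1.84144129e-03]
 [ 3.09961713e-04 -2.16126129e-03 -9.99997616e-01]] [277.8214946  614.51114541 230.06016905] 85.53102857325744 0.1
```

View pics/scene0.png

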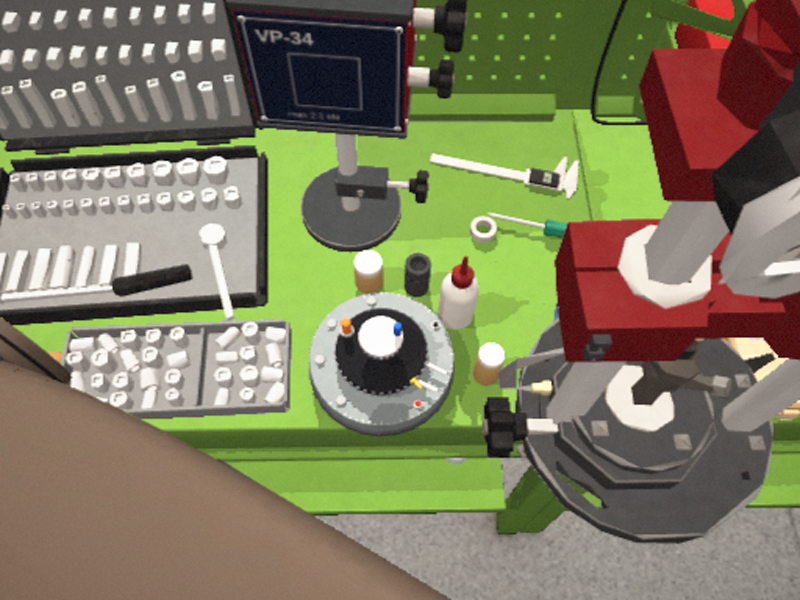

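View pics/top0.png

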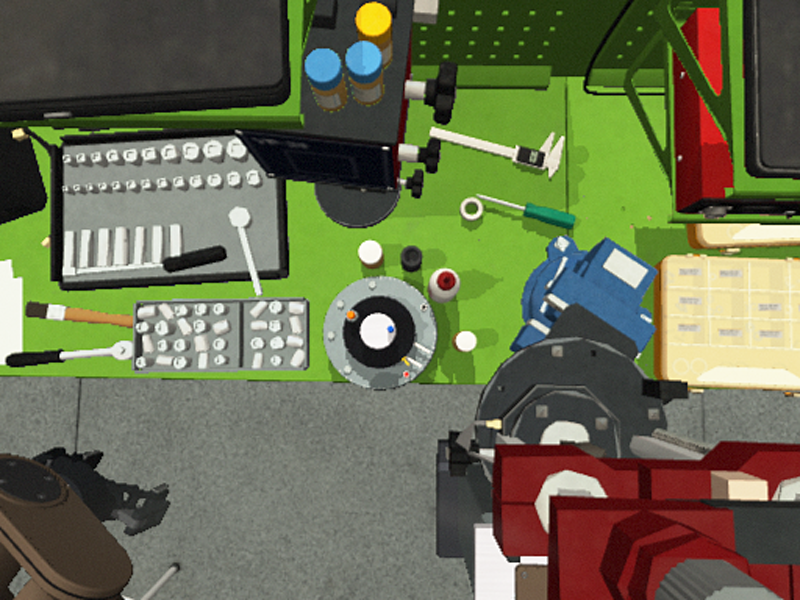

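The red dot is at about (418,404) in the scene view (800 px wide) and (407,375) in top. The black dot is at (436,325), the orange pin at (347,326), the blue pin at (398,328), the fork at (432,375) and the needle tip at (415,382). The arm is at lower left and the press at lower right. Next I measure precisely.

```bash
cat > h.py <<'E'
import cv2,numpy as np
from station import *
def cam(n):
    p=camera_params(n);return p["mtx"],cv2.Rodrigues(np.array(p["rvec"],float))[0],np.array(p["tvec"],float).ravel()
def ray(n,uv,z):
    K,R,t=cam(n);c=-R.T@t;d=R.T@np.linalg.solve(K,[uv[0],uv[1],1.]);return (c+d*(z-c[2])/d[2])
def proj(n,P):
    K,R,t=cam(n);q=K@(R@np.array(P,float)+t);return q[:2]/q[2]
def blobs(im,kind,center,rad):
    h=cv2.cvtColor(im,cv2.COLOR_BGR2HSV);H,S,V=[h[...,i].astype(int) for i in range(3)]
    m={"red":((H<6)|(H>172))&(S>110)&(V>90),"orange":(H>=7)&(H<19)&(S>150)&(V>120),"blue":(H>100)&(H<130)&(S>120)&(V>60),
       "yellow":(H>=19)&(H<32)&(S>110)&(V>120),"white":(S<40)&(V>215),"green":(H>35)&(H<60)&(S>120)}[kind].astype(np.uint8)
    k=np.zeros_like(m);cv2.circle(k,tuple(int(x) for x in center),int(rad),1,-1);m*=k
    n,l,s,c=cv2.connectedComponentsWithStats(m)
    return [(s[i,4],c[i].round(2).tolist(),s[i,:4].tolist()) for i in np.argsort(-s[1:,4])+1 if s[i,4]>=3]
E
python3 - <<'E'
from h import *
C={"scene":(244,230),"top":(243,212)}
for n in C:
    im=grab_frame(n);cv2.imwrite(f"pics/{n}_raw.png",im)
    for k,z in(("red",38),("orange",73),("blue",109),("yellow",50),("white",50)):
        for b in blobs(im,k,C[n],50)[:6]:print(n,k,b,ray(n,b[1],z).round(1))
ims=[]
for n in C:
    im=cv2.imread(f"pics/{n}_raw.png");x,y=C[n];ims.append(cv2.resize(im[y-60:y+60,x-50:x+50],(400,480),interpolation=cv2.INTER_CUBIC))
cv2.imwrite("pics/crop.png",np.hstack(ims))
E
```

```text
scene red (np.int32(9), [267.0, 258.0], [266, 257, 3, 3]) [401.1 276.1  38. ]
scene orange (np.int32(33), [221.58, 209.18], [219, 205, 6, 9]) [490.1 363.8  73. ]
scene blue (np.int32(37), [253.97, 210.05], [252, 206, 5, 9]) [470.2 300.9 109. ]
scene yellow (np.int32(25), [265.48, 244.44], [262, 241, 8, 8]) [424.4 278.8  50. ]
scene yellow (np.int32(13), [220.62, 205.38], [219, 204, 4, 4]) [509.8 367.4  50. ]
scene yellow (np.int32(3), [242.0, 185.0], [241, 184, 3, 3]) [556.6 324.   50. ]
scene yellow (np.int32(3), [232.0, 186.67], [231, 186, 3, 2]) [552.8 344.7  50. ]
scene white (np.int32(519), [242.45, 214.92], [230, 202, 28, 26]) [488.  323.2  50. ]
scene white (np.int32(201), [264.91, 198.12], [243, 187, 38, 24]) [525.4 277.1  50. ]
scene white (np.int32(196), [224.0, 197.27], [209, 189, 35, 20]) [528.2 360.9  50. ]
scene white (np.int32(53), [284.72, 227.08], [280, 222, 10, 11]) [460.5 239.6  50. ]
scene white (np.int32(39), [279.51, 235.44], [273, 232, 13, 8]) [442.8 250.7  50. ]
scene white (np.int32(36), [273.67, 246.5], [268, 243, 12, 8]) [420. 263.  50.]
top red (np.int32(1
[... 324 characters left out ...]
49.64, 210.45], [248, 209, 4, 4]) [466.7 301.3 109. ]
top yellow (np.int32(14), [259.0, 230.57], [257, 228, 5, 6]) [419.4 278.9  50. ]
top yellow (np.int32(3), [291.0, 214.0], [290, 213, 3, 3]) [461.9 199.7  50. ]
top white (np.int32(345), [240.3, 211.09], [231, 201, 21, 22]) [467.1 326.5  50. ]
top white (np.int32(52), [236.88, 164.73], [230, 162, 14, 6]) [584.5 337.6  50. ]
top white (np.int32(19), [265.21, 231.58], [261, 229, 9, 6]) [417.1 263.4  50. ]
top white (np.int32(18), [270.28, 222.56], [266, 220, 9, 6]) [439.7 251.1  50. ]
top white (np.int32(13), [277.15, 178.38], [276, 176, 3, 6]) [551.1 235.2  50. ]
top white (np.int32(10), [237.8, 181.7], [236, 180, 4, 4]) [541.2 334.4  50. ]
```

View pics/crop.png

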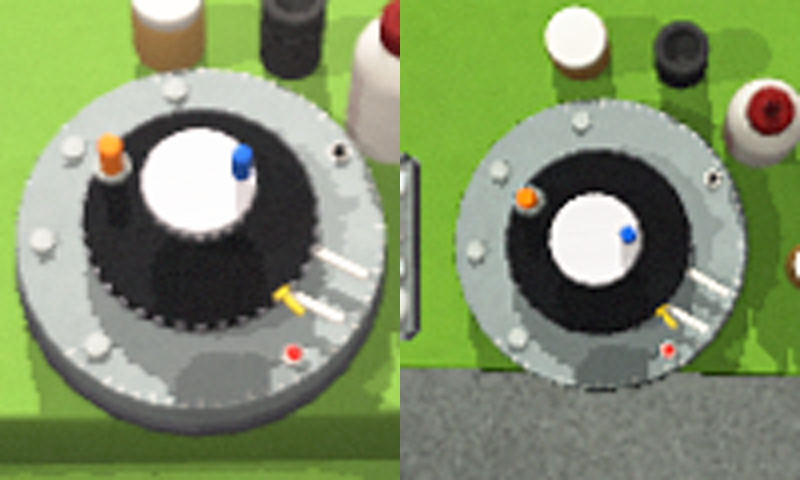

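The crop shows the red dot near the needle, outside the fork and on its clockwise side. The orange pin is at upper left, the blue pin on the right side of the fine disc, and the black dot at upper right.

```bash
cat >> h.py <<'E'
from scipy.spatial.transform import Rotation as Ro
def tri(a,b):  # scene px, top px -> point
    Ps=[K@np.c_[R,t] for K,R,t in(cam("scene"),cam("top"))]
    X=cv2.triangulatePoints(Ps[0],Ps[1],np.array(a,float).reshape(2,1),np.array(b,float).reshape(2,1));return (X[:3]/X[3]).ravel()
c,s_=np.cos(np.radians(25)),np.sin(np.radians(25))
RT=np.array([[-1,0,0],[0,c,-s_],[0,-s_,-c]]).T
def plan(p,R,n):
    s=sense();p0=np.array(s["eef_pos"]);R0=np.array(s["tool_rot"]);w=Ro.from_matrix(R0.T@R).as_rotvec()
    Rp,pp=R0,p0;o=[]
    for k in range(1,n+1):
        Rk=R0@Ro.from_rotvec(w*k/n).as_matrix();pk=p0+(np.array(p)-p0)*k/n
        o.append(" ".join(f"{v:.1f}" for v in[-1,*(Rp.T@(pk-pp)),*np.degrees(w/n)]));Rp,pp=Rk,pk
    print("; ".join(o))
E
python3 - <<'E'
from h import *
sc=cv2.imread("pics/scene_raw.png");tp=cv2.imread("pics/top_raw.png")
for n,im,c in(("scene",sc,(242,215)),("top",tp,(242,211))):
    h=cv2.cvtColor(im,cv2.COLOR_BGR2HSV);m=((h[...,1]<50)&(h[...,2]>190)).astype(np.uint8)
    k=np.zeros_like(m);cv2.circle(k,c,16,1,-1);m*=k
    cs=max(cv2.findContours(m,0,1)[0],key=cv2.contourArea);e=cv2.fitEllipse(cv2.convexHull(cs));print(n,"disc",e,ray(n,e[0],98).round(1))
print("red",tri((267,258),(259.7,239)).round(1),"black(38)",ray("scene",(278.75,207.5),38).round(1),ray("top",(193+312/4,152+177/4),38).round(1))
print("orange",tri((221.58,209.2),(224.14,201.2)).round(1),"blue",tri((254,210),(249.6,210.4)).round(1))
print("yel",tri((265.5,244.4),(259,230.6)).round(1))
print("p1",tri((279.5,235.4),(270.3,222.6)).round(1),"p2",tri((273.7,246.5),(265.2,231.6)).round(1))
print("press base",ray("scene",(410,270),0).round(),ray("scene",(345,270),0).round())
print("bottle nozzle",tri((464*.64,265*.64),(446*.64,281*.64)).round())
plan((380,480,230),RT,8)
E
```

```text
scene disc ((243.0580291748047, 214.6350555419922), (25.464946746826172, 28.03580665588379), 90.84952545166016) [466.1 321.5  98. ]
top disc ((241.1158905029297, 211.2250213623047), (21.6146183013916, 22.082082748413086), 165.61778259277344) [465.  321.8  98. ]
red [398.3 276.6  45.9] black(38) [509.5 248.7  38. ] [506.6 249.8  38. ]
orange [489.7 364.3  74. ] blue [466.5 301.1 116.8]
yel [419.5 279.1  62.8]
p1 [439.6 251.3  58.1] p2 [417.2 263.5  57.3]
press base [386. -13.   0.] [387. 119.   0.]
bottle nozzle [535. 220. 146.]
-1.0 -18.6 -10.1 0.1 3.1 -0.7 -3.0; -1.0 -18.0 -11.0 0.8 3.1 -0.7 -3.0; -1.0 -17.4 -11.9 1.7 3.1 -0.7 -3.0; -1.0 -16.7 -12.6 2.5 3.1 -0.7 -3.0; -1.0 -16.0 -13.3 3.4 3.1 -0.7 -3.0; -1.0 -15.3 -14.0 4.3 3.1 -0.7 -3.0; -1.0 -14.5 -14.5 5.3 3.1 -0.7 -3.0; -1.0 -13.6 -14.9 6.2 3.1 -0.7 -3.0
```

drive_tool(series="-1 -18.6 -10.1 0.1 3.1 -0.7 -3; -1 -18 -11 0.8 3.1 -0.7 -3; -1 -17.4 -11.9 1.7 3.1 -0.7 -3; -1 -16.7 -12.6 2.5 3.1 -0.7 -3; -1 -16 -13.3 3.4 3.1 -0.7 -3; -1 -15.3 -14 4.3 3.1 -0.7 -3; -1 -14.5 -14.5 5.3 3.1 -0.7 -3; -1 -13.6 -14.9 6.2 3.1 -0.7 -3; -1 0 0 0 0 0 0")

```text
time_s: 1.32
eef_pos: [380.6, 479.9, 230.3]
tool_rot: [[-1.0, 0.001, 0.003], [-0.0, 0.904, -0.427], [-0.003, -0.427, -0.904]]
force: [-1.0, -1.3, 0.8]
width: -0.1
gripper_force: 0.0
```

Run:
```python
from h import *
s=sense();print(s["time_s"],s["width"],s["force"],s["q"])
plan((456,390,130),RT,5)
cv2.imwrite("pics/s1.png",cv2.resize(np.hstack([grab_frame("scene"),grab_frame("top")]),(800,300),interpolation=cv2.INTER_AREA))
```

```text
1.325 -0.10472557472411123 [-1.04892185 -1.31285927  0.8272008 ] [ 0.85093461  0.35595319  1.53505181 -0.28744704  1.5890279  -0.67519135]
-1.0 -15.0 -7.7 25.9 -0.1 0.0 -0.0; -1.0 -15.0 -7.7 25.8 -0.1 0.0 -0.0; -1.0 -15.0 -7.7 25.8 -0.1 0.0 -0.0; -1.0 -15.1 -7.8 25.8 -0.1 0.0 -0.0; -1.0 -15.1 -7.8 25.8 -0.1 0.0 -0.0
```

View pics/s1.png

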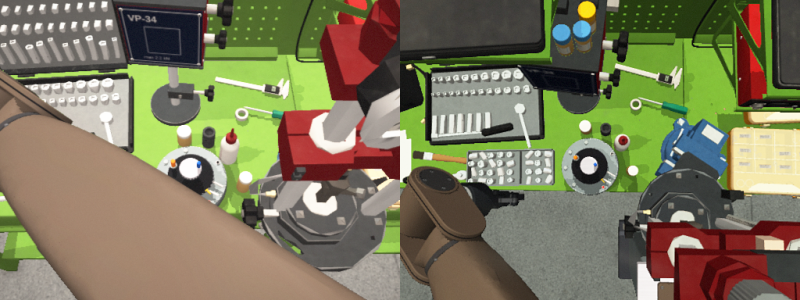

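The arm comes in from the left and the press at right is clear of it. The upper arm hides part of the scene view. I continue to above the approach point.

drive_tool(series="-1 -15 -7.7 25.8 0 0 0; -1 -15 -7.7 25.8 0 0 0; -1 -15 -7.7 25.8 0 0 0; -1 -15 -7.7 25.8 0 0 0; -1 -15 -7.7 25.8 0 0 0; -1 0 0 0 0 0 0")

```text
time_s: 2.17
eef_pos: [455.2, 389.5, 129.5]
tool_rot: [[-1.0, 0.001, 0.001], [0.0, 0.904, -0.428], [-0.001, -0.428, -0.904]]
force: [-0.5, -0.2, -0.2]
width: 0.0
gripper_force: 0.0
```

Run:
```python
from h import *
s=sense();print(s["force"],s["eef_pos"])
plan((456,390,67),RT,3)
a,b=grab_frame("scene"),grab_frame("top")
cv2.imwrite("pics/s2.png",np.hstack([cv2.resize(a[90:290,150:350],(400,400)),cv2.resize(b[110:310,150:350],(400,400))]))
```

```text
[-0.47125909 -0.17124426 -0.16125617] [455.24219637 389.54674095 129.54120041]
-1.0 -0.2 9.1 18.8 -0.1 0.0 -0.0; -1.0 -0.2 9.0 18.8 -0.1 0.0 -0.0; -1.0 -0.2 9.0 18.8 -0.1 0.0 -0.0
```

View pics/s2.png

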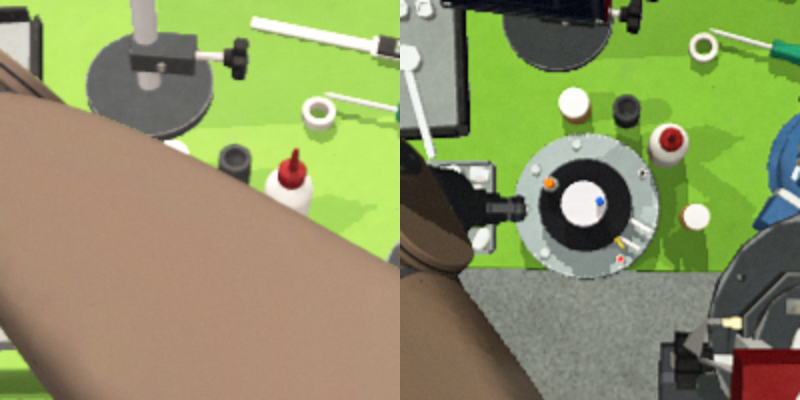

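drive_tool(series="-1 0 3.4 20.5 0 0 0; -1 0 3.4 20.5 0 0 0; -1 0 3.4 20.5 0 0 0; -1 0 0 0 0 0 0; -1 -4 0 0 0 0 0; -1 -4 0 0 0 0 0; -1 -4 0 0 0 0 0; -1 0 0 0 0 0 0")

```text
time_s: 3.28
eef_pos: [468.8, 373.9, 71.8]
tool_rot: [[-1.0, 0.001, 0.005], [-0.002, 0.905, -0.426], [-0.005, -0.426, -0.905]]
force: [-0.0, 1.1, 0.6]
width: 0.2
gripper_force: 0.0
```

drive_tool(series="-1 -3 -1.6 0.8 0 0 0; -1 -3 -1.6 0.8 0 0 0; -1 -3 -1.6 0.8 0 0 0; -1 -3 -1.6 0.8 0 0 0; -1 -3 -1.6 0.8 0 0 0; -1 0 0 0 0 0 0")

```text
time_s: 4.03
eef_pos: [483.5, 364.8, 71.2]
tool_rot: [[-1.0, 0.0, 0.005], [-0.002, 0.905, -0.426], [-0.004, -0.426, -0.905]]
force: [-2.0, 3.1, 0.5]
width: 0.0
gripper_force: 1.1
```

```bash
cat > m.py <<'E'
from h import *
import sys
A=np.array([465.5,321.6]);tp=grab_frame("top")
ang=lambda p:np.degrees(np.arctan2(p[1]-A[1],p[0]-A[0])).round(1)
s=sense();print(s["time_s"],s["eef_pos"].round(1) if hasattr(s["eef_pos"],"round") else s["eef_pos"],np.round(s["force"],1))
c=(241,212)
for k,z in(("red",38),("orange",80),("blue",112),("yellow",50),("white",50)):
    for b in blobs(tp,k,c,44)[:5]:
        p=ray("top",b[1],z);print(k,b[0],b[1],p.round(1),"r",np.hypot(*(p[:2]-A)).round(1),"ang",ang(p))
if len(sys.argv)>1: cv2.imwrite(f"pics/{sys.argv[1]}.png",cv2.resize(tp[152:272,173:313],(700,600),interpolation=cv2.INTER_CUBIC))
E
python3 m.py
```

```text
4.075 [483.5 364.8  71.2] [-1.4  2.5  1.2]
red 7 [259.29, 239.0] [398.  277.9  38. ] r 80.4 ang -147.1
orange 7 [227.86, 197.14] [499.4 355.8  80. ] r 48.1 ang 45.2
blue 10 [249.8, 212.0] [463.  300.8 112. ] r 21.0 ang -96.8
yellow 14 [255.0, 233.79] [411.2 288.8  50. ] r 63.5 ang -148.8
white 354 [240.69, 211.05] [467.2 325.6  50. ] r 4.3 ang 66.6
white 19 [267.74, 227.89] [426.4 257.2  50. ] r 75.3 ang -121.3
white 19 [261.37, 236.47] [404.9 272.8  50. ] r 77.8 ang -141.2
white 13 [237.62, 181.38] [542.  334.8  50. ] r 77.6 ang 9.8
white 12 [211.25, 213.67] [459.4 399.4  50. ] r 78.0 ang 94.5
```

drive_tool(series="-1 -1.6 -1.7 0.8 0 0 0; -1 -1.6 -1.7 0.8 0 0 0; -1 -1.6 -1.7 0.8 0 0 0; -1 -1.2 -1.4 0.6 0 0 0; -1 0 0 0 0 0 0")

```text
time_s: 4.7
eef_pos: [489.4, 357.3, 71.2]
tool_rot: [[-1.0, 0.0, 0.004], [-0.002, 0.904, -0.427], [-0.004, -0.427, -0.904]]
force: [-1.7, 1.6, -0.3]
width: -0.0
gripper_force: 1.0
```

```bash
python3 m.py c1
```

```text
4.75 [489.4 357.3  71.2] [-2.1  1.8 -0.3]
red 5 [259.6, 239.2] [397.6 277.1  38. ] r 81.2 ang -146.8
blue 13 [249.38, 213.38] [459.8 301.7 112. ] r 20.7 ang -106.0
yellow 12 [250.75, 235.58] [406.6 299.3  50. ] r 63.0 ang -159.2
white 351 [240.78, 210.91] [467.6 325.3  50. ] r 4.3 ang 61.1
white 22 [264.55, 232.95] [413.7 265.   50. ] r 76.7 ang -132.5
white 21 [256.33, 239.14] [398.  285.2  50. ] r 76.6 ang -151.7
white 13 [237.62, 181.38] [542.  334.8  50. ] r 77.6 ang 9.8
white 11 [211.18, 213.82] [459.1 399.6  50. ] r 78.2 ang 94.7
```

View pics/c1.png

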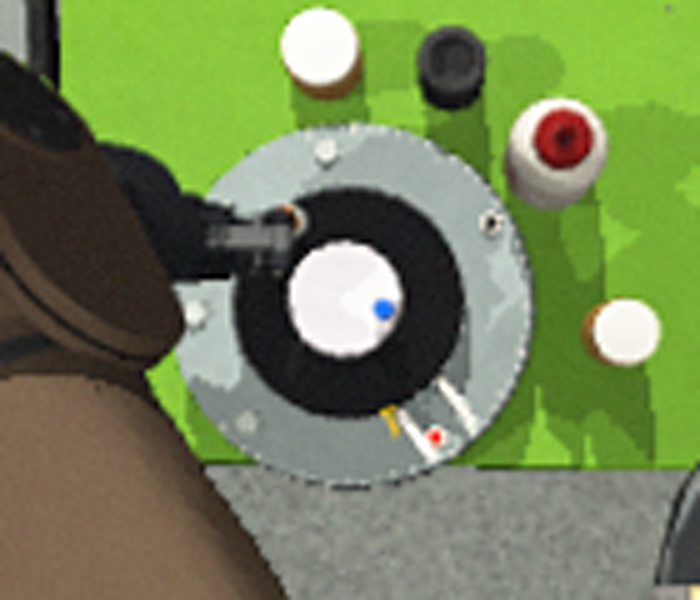

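The dot lies between the prongs but close to the clockwise prong. The fork needs about 4.5° more.

drive_tool(series="-1 -1.2 -0.5 0.2 0 0 0; -1 -1.2 -0.5 0.2 0 0 0; -1 -1.2 -0.5 0.2 0 0 0; -1 0 0 0 0 0 0")

```text
time_s: 5.25
eef_pos: [492.2, 355.4, 71.0]
tool_rot: [[-1.0, -0.0, 0.002], [-0.001, 0.904, -0.428], [-0.002, -0.428, -0.904]]
force: [-5.4, -0.3, 0.4]
width: -0.0
gripper_force: 2.2
```

```bash
python3 m.py
```

```text
5.3 [492.2 355.4  71. ] [-5.5 -0.4 -0.3]
red 5 [259.6, 239.2] [397.6 277.1  38. ] r 81.2 ang -146.8
blue 10 [249.2, 214.0] [458.3 302.1 112. ] r 20.8 ang -110.1
yellow 12 [249.17, 236.33] [404.7 303.2  50. ] r 63.6 ang -163.1
white 334 [241.06, 210.7] [468.1 324.7  50. ] r 4.0 ang 49.5
white 25 [263.16, 234.12] [410.7 268.4  50. ] r 76.3 ang -135.8
white 17 [254.41, 240.12] [395.5 290.   50. ] r 76.8 ang -155.7
white 12 [237.67, 181.25] [542.3 334.7  50. ] r 78.0 ang 9.7
white 8 [211.75, 213.75] [459.3 398.1  50. ] r 76.8 ang 94.7
```

drive_tool(series="-1 5 2.7 -1.3 0 0 0; -1 5 2.7 -1.3 0 0 0; -1 0 0 -25 0 0 0; -1 0 0 -26 0 0 0; -1 0 0 -26 0 0 0; -1 11 -20 9.4 0 0 0; -1 11 -20 9.4 0 0 0; -1 11 -20 9.4 0 0 0; -1 11 -20 9.4 0 0 0; -1 0 0 0 0 0 0")

```text
time_s: 6.55
eef_pos: [438.5, 305.8, 141.2]
tool_rot: [[-1.0, 0.001, 0.005], [-0.002, 0.905, -0.426], [-0.005, -0.426, -0.905]]
force: [-0.2, 0.4, -0.4]
width: -0.1
gripper_force: 0.0
```

```bash
python3 m.py; python3 -c "
from h import *
plan((438,303,106),RT,2)"
```

```text
6.6 [439.1 306.6 141.4] [ 0.3 -0.1  0.3]
red 5 [259.6, 239.2] [397.6 277.1  38. ] r 81.2 ang -146.8
orange 8 [231.62, 195.75] [502.9 346.7  80. ] r 45.0 ang 33.8
blue 10 [249.2, 214.0] [458.3 302.1 112. ] r 20.8 ang -110.1
yellow 12 [249.17, 236.33] [404.7 303.2  50. ] r 63.6 ang -163.1
yellow 8 [230.12, 194.12] [509.4 353.1  50. ] r 54.0 ang 35.6
white 254 [241.19, 208.29] [474.2 324.4  50. ] r 9.1 ang 18.2
white 24 [263.04, 234.04] [410.9 268.7  50. ] r 76.0 ang -135.9
white 15 [254.67, 240.4] [394.9 289.3  50. ] r 77.7 ang -155.4
white 13 [237.62, 181.38] [542.  334.8  50. ] r 77.6 ang 9.8
white 11 [217.18, 193.82] [509.7 385.8  50. ] r 77.9 ang 55.5
-1.0 0.6 5.9 16.8 -0.1 0.2 -0.0; -1.0 0.6 5.9 16.8 -0.1 0.2 -0.0
```

drive_tool(series="-1 0.4 5.2 16.9 0 0 0; -1 0.4 5.2 16.9 0 0 0; -1 0 0 0 0 0 0; -1 -2.8 0 0 0 0 0; -1 -2.8 0 0 0 0 0; -1 -2.8 0 0 0 0 0; -1 -2.8 0 0 0 0 0; -1 -2.8 0 0 0 0 0; -1 0 0 0 0 0 0")

```text
time_s: 7.72
eef_pos: [452.4, 301.5, 106.0]
tool_rot: [[-1.0, 0.0, 0.005], [-0.002, 0.905, -0.426], [-0.005, -0.426, -0.905]]
force: [-0.7, 0.1, -0.2]
width: 0.0
gripper_force: 0.6
```

```bash
python3 m.py f1
```

```text
7.775 [452.4 301.5 106. ] [ 0.  -0.4 -0.1]
red 5 [259.6, 239.2] [397.6 277.1  38. ] r 81.2 ang -146.8
orange 9 [231.33, 195.67] [503.1 347.4  80. ] r 45.6 ang 34.5
blue 8 [249.75, 210.0] [467.7 301.  112. ] r 20.8 ang -84.0
yellow 12 [250.08, 235.75] [406.1 300.9  50. ] r 62.9 ang -160.8
yellow 7 [230.29, 194.0] [509.7 352.7  50. ] r 54.0 ang 35.1
white 126 [242.47, 205.13] [482.1 321.4  50. ] r 16.6 ang -0.7
white 24 [263.04, 234.04] [410.9 268.7  50. ] r 76.0 ang -135.9
white 13 [237.62, 181.38] [542.  334.8  50. ] r 77.6 ang 9.8
white 11 [255.55, 241.73] [391.6 287.1  50. ] r 81.5 ang -154.9
white 8 [217.5, 193.5] [510.5 385.   50. ] r 77.7 ang 54.6
```

View pics/f1.png

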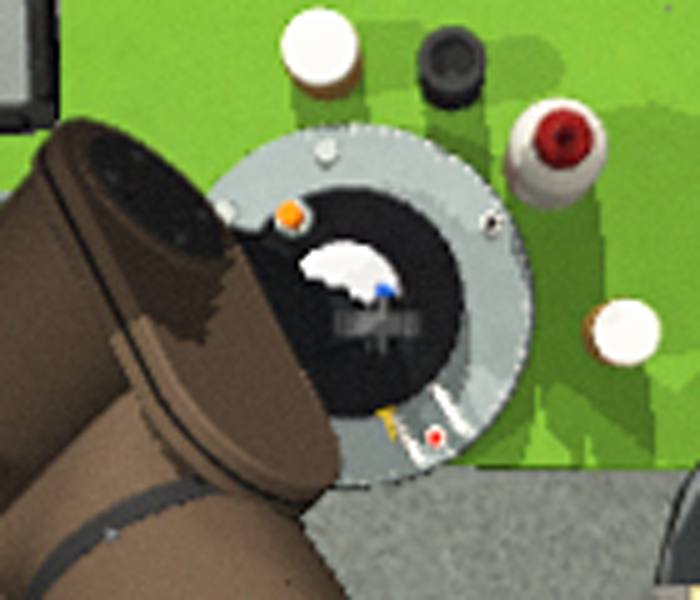

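The finger pushes the blue pin as planned (blue at (383,290) in the crop). The ring has not moved and the needle is advancing.

drive_tool(series="-1 -2.7 0 0 0 0 0; -1 -2.7 0 0 0 0 0; -1 -2.7 0.3 0 0 0 0; -1 -2.7 0.5 -0.2 0 0 0; -1 -2.2 0.5 -0.2 0 0 0; -1 0 0 0 0 0 0")

```text
time_s: 8.52
eef_pos: [465.0, 303.6, 105.9]
tool_rot: [[-1.0, -0.0, 0.004], [-0.002, 0.905, -0.425], [-0.004, -0.425, -0.905]]
force: [-3.9, 2.7, 0.1]
width: 0.1
gripper_force: 1.8
```

```bash
python3 m.py | grep -v white
```

```text
8.575 [464.9 303.5 105.9] [-3.8  2.   0.9]
red 5 [259.6, 239.2] [397.6 277.1  38. ] r 81.2 ang -146.8
orange 12 [230.5, 195.0] [504.7 349.5  80. ] r 48.1 ang 35.4
blue 9 [246.67, 204.67] [480.  308.4 112. ] r 19.6 ang -42.4
yellow 11 [252.55, 235.0] [408.1 294.8  50. ] r 63.3 ang -155.0
yellow 5 [230.6, 193.8] [510.2 351.9  50. ] r 54.0 ang 34.1
```

drive_tool(series="-1 4 0 0 0 0 0; -1 1 -8.1 3.8 0 0 0; -1 0 -8.1 3.8 0 0 0; -1 0 -8.2 3.9 0 0 0; -1 -8 0 0 0 0 0; -1 -9 0 0 0 0 0; -1 -9 0 0 0 0 0; -1 0 0 0 0 0 0")

```text
time_s: 9.57
eef_pos: [487.0, 276.0, 106.0]
tool_rot: [[-1.0, 0.001, 0.005], [-0.002, 0.905, -0.426], [-0.004, -0.426, -0.905]]
force: [-1.0, -0.1, 0.4]
width: 0.4
gripper_force: 0.0
```

```bash
python3 m.py f2
```

```text
9.625 [486.4 275.9 105.8] [-0.4  0.4  0.4]
red 6 [259.5, 239.0] [398.  277.4  38. ] r 80.7 ang -146.7
yellow 11 [252.55, 235.0] [408.1 294.8  50. ] r 63.3 ang -155.0
white 14 [262.29, 233.21] [413.  270.6  50. ] r 73.2 ang -135.9
white 11 [251.0, 210.73] [468.4 299.7  50. ] r 22.1 ang -82.4
white 8 [255.25, 241.25] [392.8 287.8  50. ] r 80.2 ang -155.1
white 3 [238.0, 180.0] [545.5 334.   50. ] r 81.0 ang 8.8
white 3 [277.67, 212.67] [464.7 232.9  50. ] r 88.7 ang -90.5
```

View pics/f2.png

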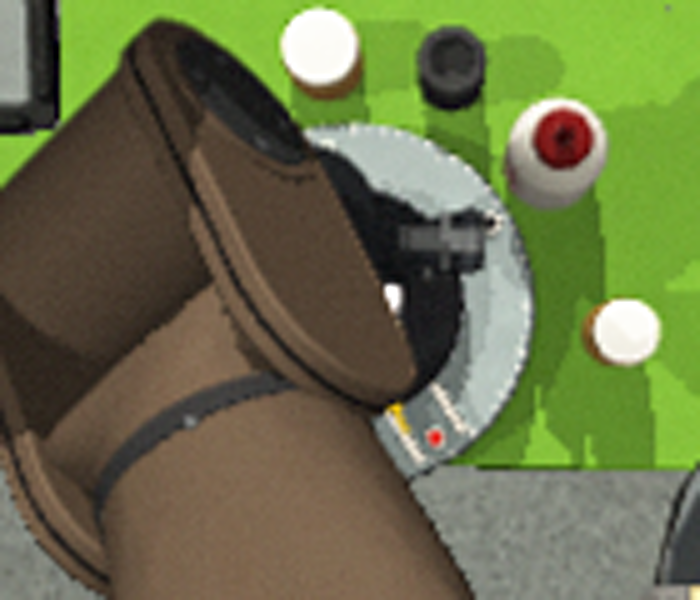

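The needle is still visible at (395,415) in the crop and the fork holds position. Now pushing toward +y.

drive_tool(series="-1 0 2.3 -1.1 0 0 0; -1 0 2.3 -1.1 0 0 0; -1 0 2.3 -1.1 0 0 0; -1 0 2.3 -1.1 0 0 0; -1 0 2.3 -1.1 0 0 0; -1 0 2.3 -1.1 0 0 0; -1 0 2.3 -1.1 0 0 0; -1 0 0 0 0 0 0")

```text
time_s: 10.62
eef_pos: [486.6, 293.9, 106.8]
tool_rot: [[-1.0, 0.0, 0.006], [-0.002, 0.905, -0.426], [-0.005, -0.426, -0.905]]
force: [1.3, -2.1, 2.2]
width: -0.3
gripper_force: 1.6
```

```bash
python3 m.py
```

```text
10.675 [486.4 293.9 106.6] [ 2.2 -1.5  2.6]
red 6 [259.5, 239.0] [398.  277.4  38. ] r 80.7 ang -146.7
yellow 13 [254.31, 234.38] [409.7 290.4  50. ] r 63.9 ang -150.8
white 76 [246.76, 213.3] [461.8 310.2  50. ] r 11.9 ang -107.9
white 24 [263.04, 234.04] [410.9 268.7  50. ] r 76.0 ang -135.9
white 14 [254.0, 239.5] [397.1 291.   50. ] r 75.0 ang -155.9
white 13 [237.62, 181.38] [542.  334.8  50. ] r 77.6 ang 9.8
```

drive_tool(series="-1 0 2 -1 0 0 0; -1 0.3 2 -1 0 0 0; -1 0.3 2 -1 0 0 0; -1 0.4 2 -1 0 0 0; -1 0 0 0 0 0 0")

```text
time_s: 11.3
eef_pos: [484.5, 303.0, 105.8]
tool_rot: [[-1.0, -0.001, 0.003], [-0.002, 0.905, -0.426], [-0.003, -0.426, -0.905]]
force: [1.1, -1.2, 1.9]
width: 0.0
gripper_force: 0.8
```

```bash
python3 m.py f3|grep -v "white 1"
```

```text
11.35 [484.5 302.9 105.8] [ 1.5 -0.9  1.9]
red 5 [259.6, 239.2] [397.6 277.1  38. ] r 81.2 ang -146.8
yellow 12 [255.42, 233.17] [412.8 287.7  50. ] r 62.7 ang -147.3
white 88 [243.09, 215.12] [457.1 319.3  50. ] r 8.7 ang -164.9
white 24 [263.04, 234.04] [410.9 268.7  50. ] r 76.0 ang -135.9
white 3 [260.0, 237.33] [402.7 276.2  50. ] r 77.5 ang -144.1
```

View pics/f3.png

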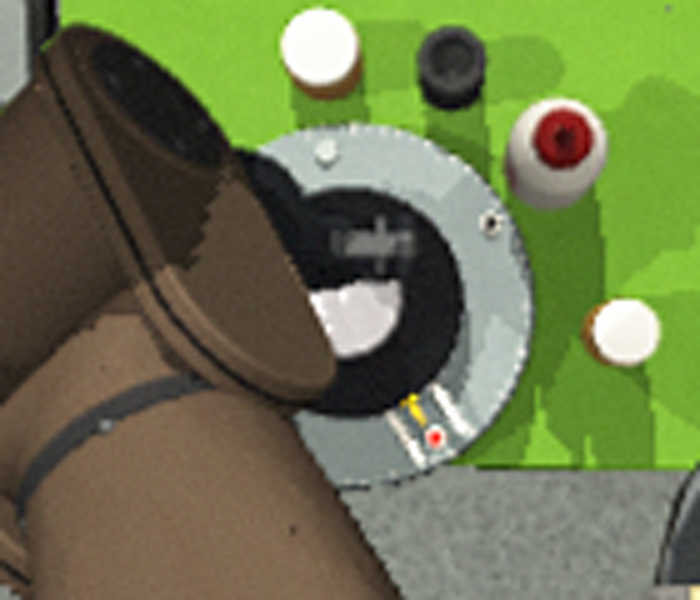

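The needle nearly points at the dot. I retreat so both cameras can see, then measure accurately.

drive_tool(series="-1 -1 -6.8 3.2 0 0 0; -1 -1 -6.8 3.2 0 0 0; -1 0 -12.8 -27.1 0 0 0; -1 0 -12.8 -27.1 0 0 0; -1 0 -10 -22 0 0 0; -1 20 23 -24 0 0 0; -1 20 23 -24 0 0 0; -1 20 33 -16 0 0 0; -1 20 33 -16 0 0 0; -1 20 33 -16 0 0 0; -1 20 33 -16 0 0 0; -1 20 33 -16 0 0 0; -1 20 33 -16 0 0 0; -1 20 33 -16 0 0 0; -1 0 0 0 0 0 0")

```text
time_s: 13.22
eef_pos: [304.3, 607.7, 215.3]
tool_rot: [[-1.0, -0.003, 0.005], [-0.005, 0.905, -0.426], [-0.003, -0.426, -0.905]]
force: [-0.5, -0.9, 0.7]
width: -0.1
gripper_force: 0.0
```

```bash
python3 m.py
python3 - <<'E'
from h import *
n="scene";im=grab_frame(n);A=np.array([465.5,321.6])
for k,z in(("red",38),("orange",80),("blue",112),("yellow",50),("white",50)):
    for b in blobs(im,k,(244,230),50)[:6]:
        p=ray(n,b[1],z);print(n,k,b[0],b[1],p.round(1),np.degrees(np.arctan2(*(p[:2]-A)[::-1])).round(1))
a=cv2.resize(im[215:275,230:300],(700,600),interpolation=cv2.INTER_CUBIC)
b=cv2.resize(grab_frame("top")[205:255,225:275],(600,600),interpolation=cv2.INTER_CUBIC)
cv2.imwrite("pics/e.png",cv2.resize(np.hstack([a,b]),(800,369)))
E
```

```text
13.275 [305.4 606.5 215.4] [ 1.7 -0.1  0.1]
red 5 [259.6, 239.2] [397.6 277.1  38. ] r 81.2 ang -146.8
orange 19 [230.58, 194.68] [505.5 349.3  80. ] r 48.6 ang 34.7
blue 16 [237.5, 203.0] [483.5 329.9 112. ] r 19.8 ang 24.6
yellow 13 [255.31, 233.0] [413.2 288.   50. ] r 62.2 ang -147.3
white 331 [241.66, 211.6] [465.9 323.1  50. ] r 1.5 ang 75.9
white 21 [262.95, 233.9] [411.3 269.   50. ] r 75.6 ang -135.8
white 10 [222.0, 235.8] [404.8 371.   50. ] r 78.3 ang 140.9
white 10 [254.9, 241.0] [393.4 288.7  50. ] r 79.3 ang -155.5
white 9 [238.0, 181.67] [541.3 333.9  50. ] r 76.8 ang 9.2
scene red 9 [267.0, 258.0] [401.1 276.1  38. ] -144.8
scene orange 35 [229.34, 201.49] [503.2 348.4  80. ] 35.4
scene blue 39 [238.41, 202.44] [484.9 329.9 112. ] 23.3
scene yellow 27 [261.3, 247.52] [418.2 287.   50. ] -143.8
scene yellow 10 [228.3, 197.3] [528.1 352.1  50. ] 26.0
scene yellow 3 [232.0, 186.67] [552.8 344.7  50. ] 14.8
scene yellow 3 [242.0, 185.0] [556.6 324.   50. ] 1.5
scene white 543 [243.47, 215.09] [487.6 321.2  50. ] -1.1
scene white 73 [222.97, 197.23] [528.3 363.   50. ] 33.4
scene white 57 [269.42, 200.74] [519.2 268.1  50. ] -44.9
scene white 36 [270.92, 249.33] [414.3 268.6  50. ] -134.0
scene white 35 [280.77, 216.23] [484.2 246.4  50. ] -76.0
scene white 34 [235.85, 191.12] [542.3 336.7  50. ] 11.1
```

View pics/e.png

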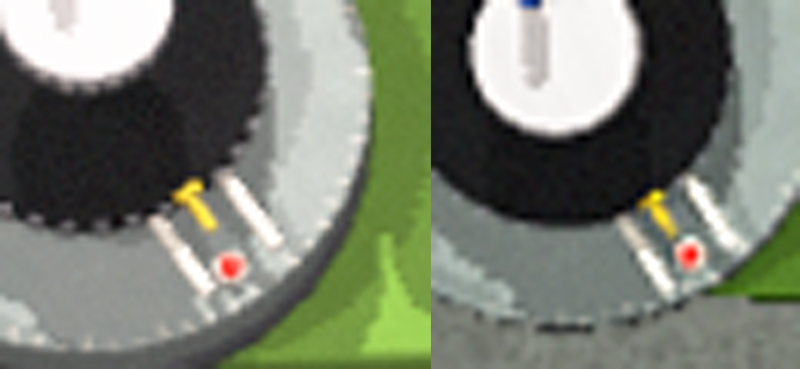

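Both views show the dot between the prongs and the needle pointing at it within about a degree. I do one finer check.

Run:
```python
from h import *
A0=np.array([465.5,321.6]);ang=lambda v:np.degrees(np.arctan2(v[1],v[0])).round(2)
for n,C,seeds in(("top",(241,212),None),("scene",(244,230),None)):
    im=np.mean([grab_frame(n).astype(float) for _ in range(4)],0);B,G,R=im[...,0],im[...,1],im[...,2]
    yy,xx=np.mgrid[:384,:512]
    def cen(w,c,r):
        w=np.clip(w,0,None)*(np.hypot(xx-c[0],yy-c[1])<r);return np.array([(w*xx).sum(),(w*yy).sum()])/w.sum()
    red=cen(R-G-40,{"top":(259.6,239.2),"scene":(267,258)}[n],5)
    yc={"top":(255.3,233),"scene":(261.3,247.5)}[n]
    wy=np.clip(np.minimum(R,G)-B-40,0,None)*(np.hypot(xx-yc[0],yy-yc[1])<7)*(R>G)
    y=cen(wy,yc,7)
    # flange centre: fit circle on rim rays at z=38, from non-green grey/black region outline
    h=cv2.cvtColor(im.astype(np.uint8),cv2.COLOR_BGR2HSV)
    bl=[]
    for a in(9.8,55.5,94.6,140.9):
        p=A0+78*np.array([np.cos(np.radians(a)),np.sin(np.radians(a))]);uv=proj(n,[*p,43])
        if n=="scene":uv=uv+(0,0)
        q=cen(im.mean(2)-np.median(im.mean(2)[int(uv[1])-6:int(uv[1])+7,int(uv[0])-6:int(uv[0])+7])-25,uv,5);bl.append(ray(n,q,43)[:2])
    bl=np.array(bl);S=np.linalg.lstsq(np.c_[2*bl,np.ones(4)],(bl**2).sum(1),rcond=None)[0];c=S[:2]
    print(n,"bolt centre",c.round(1),"r",np.sqrt(S[2]+c@c).round(1),bl.round(1).tolist())
    for A in(A0,c):
        print("  red",ang(ray(n,red,38.5)[:2]-A),"yellow",[ang(ray(n,y,z)[:2]-A) for z in(42,50,58)])
```

```text
top bolt centre [465.3 323.2] r 77.8 [[542.2, 334.7], [509.5, 387.0], [458.5, 400.8], [404.8, 372.1]]
  red -146.86 yellow [np.float64(-147.33), np.float64(-147.15), np.float64(-146.97)]
  red -145.84 yellow [np.float64(-146.01), np.float64(-145.83), np.float64(-145.65)]
scene bolt centre [467.3 322.5] r 78.6 [[544.9, 334.8], [512.1, 387.4], [460.6, 400.6], [405.9, 371.7]]
  red -144.76 yellow [np.float64(-141.81), np.float64(-143.84), np.float64(-145.73)]
  red -144.99 yellow [np.float64(-142.22), np.float64(-144.17), np.float64(-145.98)]
```

Needle and dot agree within about 0.5° in both views. The fork is centred, everything else stands where it was, and the arm is clear.

```bash
python3 -c "
from station import *
print(finish_job())"
```

```text
the job is handed in; nothing more can be done
None
```

I handed in the job after about 14 s of robot time: I turned the coarse ring first, leaving the red dot between the fork's prongs, then the fine knob until the needle pointed at the dot to about half a degree. I saw no shift in the bottle, jars or sleeve in the pictures.

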